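# Lay out the painter's place from a stack and a divided carton

### The job

Lay out the painting place: take the stack apart and stand the ink jar in the middle of the cork coaster, the ceramic palette on the middle of the square slate and the paint tin on the middle of the wooden board, long side along long side; also lift the tall mist bottle out of the divided carton and stand it in the middle of the hexagonal tile. Set everything down gently, right way up, and let go of it. Do not shift the small wet canvas among the places.

Things in the scene. Friction and masses are not known exactly. Their poses are not given: they have to be found in the camera images.
- jar: Small closed round ink jar of amber glass, 44 mm in diameter, with a black screw cap 39 mm in diameter over the top 13 mm; 50 mm tall in all, about 0.12 kg. It starts on top of the stack, standing on the palette. Origin: centre of its underside; z up its axis.
- palette: White ceramic mixing palette, a square block 52 x 52 mm and 24 mm tall with straight sides; four wells 8 mm deep in its top, parted by 6 mm walls; about 0.13 kg. It starts in the middle of the stack, on the tin and under the jar, its sides within 0.15 rad of the tin's. Origin: centre of its underside; x and y along its sides, z up.
- tin: Closed flat dark metal paint tin, 100 (x) x 60 (y) x 26 (z) mm, with a pale seam round it; about 0.22 kg. It starts flat on the table at the bottom of the stack. Origin: centre of its underside; x along its long side, z up.
- mist: Tall slim white mist bottle, 175 mm tall, about 0.18 kg: body 52 mm in diameter up to 105 mm, shoulder narrowing to 24 mm at 130 mm, then a firm grey cap 28 mm in diameter from 135 to 175 mm above its underside, which can be gripped to lift it. It starts upright in one of the carton's cells, the only thing standing up above the carton's rim. Origin: centre of its underside; z up its axis.
- carton: Cardboard carton fixed to the table, open at the top, 150 x 150 mm and 120 mm tall, walls 4 mm, inner floor 4 mm above the table; a cross of full-height dividers makes four cells of 69 x 69 mm. One cell holds the mist bottle, two hold squat ink bottles 82 mm tall (below the rim) that stay there, one is empty. Origin: centre of its underside; x and y along its sides.
- coaster: Round cork coaster, 90 mm in diameter, 6 mm thick, fixed on the table: the place of the ink jar. Origin: centre of its underside.
- slate: Square dark grey slate, 80 x 80 mm, 6 mm thick, fixed on the table: the place of the ceramic palette. Origin: centre of its underside; x and y along its sides.
- board: Rectangular wooden board, 120 (x) x 84 (y) mm, 6 mm thick, fixed on the table: the place of the paint tin. Origin: centre of its underside; x along its long side.
- hexagon: Hexagonal terracotta tile, 76 mm across its flats, 6 mm thick, fixed on the table: the place of the mist bottle. Origin: centre of its underside.
- canvas: Small square painted canvas, 80 x 80 x 17 mm, loose and still wet, lying painted side up among the four places: leave it where it lies. Origin: centre of its underside.
Mind the look-alikes: they are no part of the job. Of the things that look like the mist, the largest one is meant.

How it is judged:
By the outcome, as a careful person would: the job done as asked, in the order asked, and still so for the second after the job is handed in, with the robot touching nothing.
It also fails if it takes over 115 s, if anything falls off the work surface, if the arm or the gripper's body presses on something with over 40 N, if the wrist force passes 120 N, or if a joint passes its speed limit or range.

### The arm

A 6-joint arm with a two-finger parallel gripper is mounted at the origin on the work surface. World frame = base frame: x ahead of the robot, y to its left, z up, the work surface at z = 0. Lengths are in mm, angles in rad, forces in N, time in s.
With the tool pointing down it reaches from about 325 to 775 mm from the base axis. Payload 9.3 kg.
Tool frame: the origin (TCP) lies on the mounting face of the last link; the fingertips stand 173 mm ahead of it and the grasp point (between the pads) lies 155 mm ahead of it; z points along the fingers, y is the line along which they close (so a half turn about z gives the same grasp; the last joint's range is limited). The gripper opens to 85 mm and grips with 20 to 120 N. Pads are 22 mm wide; open, the fingers measure 114 mm over their backs; the gripper's body (76 mm by 85 mm) begins 54 mm behind the grasp point. The pads swing forward as they close: fully open they stand 13 mm farther back than shut.
Start: joints at [-1.287, 0.259, 0.021, 1.334, 0, 1.418], TCP at [232.666, -498.361, 404.679] pointing down, gripper open.
Joint ranges: [-3.04, 3.04], [-0.91, 1.82], [-1.04, 1.36], [-1.92, 1.95], [-1.52, 1.45], [-3.14, 3.14]. Speed limits (rad/s): [2.22, 2.22, 2.79, 3.14, 3.14, 3.14].

### API

Orientations are given as a 3x3 rotation matrix whose columns are the frame's x, y, z axes.
In Python, from bench import r, cams, ticket gives the robot as it stands. The module is installed in compiled form; this text tells all that it offers.
- The arm moves only by the shell command python3 -m jog 'ROWS' [FORCE]. ROWS is text: rows parted by semicolons, each of 7 numbers parted by spaces: the turn, a rotation vector about the tool's x, y, z in units of pi rad (1.0 is pi rad), then the shift along the tool's x, y, z in units of 80 mm (1.0 is 80 mm), then the closure, from 0 (fully open) to 1 (shut). In form: ax ay az x y z grip; .... A call has 1 to 5 rows; each row is the pose to reach, as a shift and turn from the pose commanded when the call began, along the tool's axes at that moment, turning the shorter way round; what a row does not reach only later rows make up. A row lasts 1/10 s, in which the tool goes at most 50 mm and 8.59 degrees, less where a joint would pass 70% of its speed; a pose out of reach is approached as far as the arm can. A call with a number of a shift or a turn outside -1 to 1 is refused whole. A call with a gripper value outside its range is refused whole. The fingers move at their own pace and stop on an object; FORCE is the grip in N (left out, the last holds). Time passes only in rows, so rows that repeat a pose let the fingers close. It gives the time, the measured TCP pose, the force, the opening and the grip force at its end, in the units of the state.
- r.state(): the state, without advancing time (a new reading comes with each control period).
- cams.read_camera(name): name is "scene" or "top" or "wrist"; returns the picture (480x640x3 uint8, blue, green, red); there is no depth.
- cams.get_calibration(name): a dict with "mtx" (3x3 intrinsics, pixels), "pose" (4x4, takes a point from camera to world coordinates). Camera axes: x right, y up, looking along -z (the intrinsics and any distortion apply to the point x, -y, -z); pixel columns grow to the right and rows downward; lengths in mm; the calibration is good to about 2 mm. The wrist camera is an equidistant fisheye: a pixel r from the principal point sees the ray r / f radians off the axis. A picture is of the moment at which its call begins: read the wrist's pose just before it. get_calibration takes no time and is no camera call; for the wrist camera it gives the pose at the moment of the call.
- ticket.finish_job(): hands the job in; it is judged then, once.
The state is a dict: "t": time; "joint_pos": joint angles; "qd": joint speeds; "tau": joint torques, N m; "tcp_pos": TCP position; "ee_rot": TCP orientation; "wrist_force": force on the tool from outside, world axes, zero at the start; "wrist_torque": the same for the moment, N m; "opening": finger opening in mm; "gripper_force": force on a finger pad.
Only numpy, scipy, OpenCV 4.12 (cv2) and the standard library are available. Lean on these libraries where they do the work, as an engineer would, in place of code of your own. Each camera call takes 0.05 s, during which the arm holds its last target. There are 200 camera calls.

## Working session

There is one attempt and no reset: what is moved stays moved. The work goes in short steps, Python scripts to look and compute and a shell command to move; the robot and the scene stay as the last step left them, time stands still between calls to the robot, and variables do not carry over. Pictures are saved under pics/ and viewed, at most 14 in all, crops included, and the job is handed in when it is done.

```bash
mkdir -p pics
cat > h.py <<'E'
import numpy as np, cv2
from bench import r, cams, ticket
def ray(name,u,v,cal=None):
    c=cal or cams.get_calibration(name); K=np.array(c["mtx"]); P=np.array(c["pose"])
    x=(u-K[0,2])/K[0,0]; y=(v-K[1,2])/K[1,1]
    if name=="wrist":
        t=np.hypot(x,y); s=np.sin(t)/t if t>1e-9 else 1; d=np.array([x*s,-y*s,-np.cos(t)])
    else: d=np.array([x,-y,-1.])
    return P[:3,3],P[:3,:3]@d
def pt(name,u,v,z,cal=None):
    o,d=ray(name,u,v,cal); return o+d*(z-o[2])/d[2]
E
python3 - <<'E'
from h import *
for n in("scene","top"):
    i=cams.read_camera(n); cv2.imwrite(f"pics/{n}0.png",i)
    c=cams.get_calibration(n); print(n,c)
print(r.state())
E
```

```text
scene {'mtx': array([[620.57572052,   0.        , 322.68576207],
       [  0.        , 620.57572052, 231.44802396],
       [  0.        ,   0.        ,   1.        ]]), 'pose': array([[-7.85310241e-01, -4.90326353e-01,  3.77978695e-01,
         9.85156864e+02],
       [ 6.19087407e-01, -6.17693041e-01,  4.84959885e-01,
         6.13476632e+02],
       [-4.31380202e-03,  6.14845813e-01,  7.88635541e-01,
         1.07929015e+03],
       [ 0.00000000e+00,  0.00000000e+00,  0.00000000e+00,
         1.00000000e+00]])}
top {'mtx': array([[480.23523114,   0.        , 317.16416245],
       [  0.        , 480.23523114, 239.66482449],
       [  0.        ,   0.        ,   1.        ]]), 'pose': array([[-2.22995239e-02,  9.97121346e-01, -7.24689732e-02,
         4.34403487e+02],
       [-9.99400346e-01, -2.41536569e-02, -2.48102728e-02,
        -7.29021960e+00],
       [-2.64892433e-02,  7.18722596e-02,  9.97062033e-01,
         1.10735125e+03],
       [ 0.00000000e+00,  0.00000000e+00,  0.00000000e+00,
         1.00000000e+00]])}
{'t': 0.1, 'joint_pos': array([-1.28662401e+00,  2.59121139e-01,  2.08728673e-02,  1.33371740e+00,
       -2.91116185e-05,  1.41816304e+00]), 'qd': array([-0.00154589, -0.00047668,  0.00164289,  0.00205579, -0.00083911,
        0.00051819]), 'tau': array([ 6.27137706e-03, -5.56692517e+01,  3.45070052e+01,  1.15850780e-02,
       -5.79843254e-05, -1.06512482e-05]), 'tcp_pos': array([ 232.63945924, -498.32799294,  404.14838894]), 'ee_rot': array([[ 9.06107685e-01,  4.23046968e-01, -3.55785350e-04],
       [ 4.23047092e-01, -9.06107012e-01,  1.11428595e-03],
       [ 1.49015692e-04, -1.16017702e-03, -9.99999316e-01]]), 'wrist_force': array([-0.90280882, -0.37847309,  1.1717645 ]), 'wrist_torque': array([-0.0204435 , -0.02439686, -0.02219553]), 'gripper_force': 0.0, 'opening': 85.171663333692}
```

View pics/scene0.png

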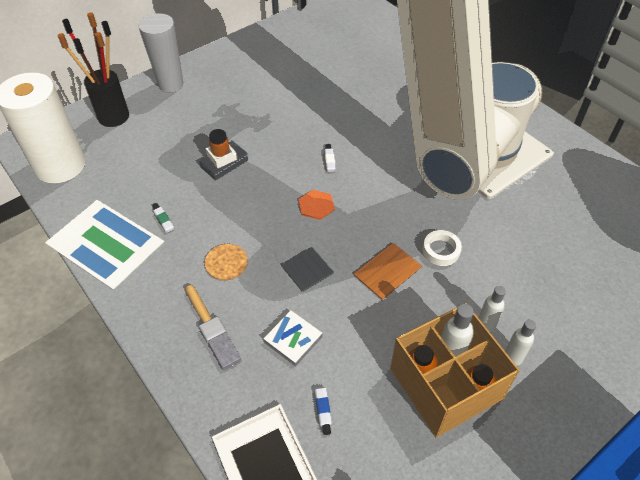

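View pics/top0.png

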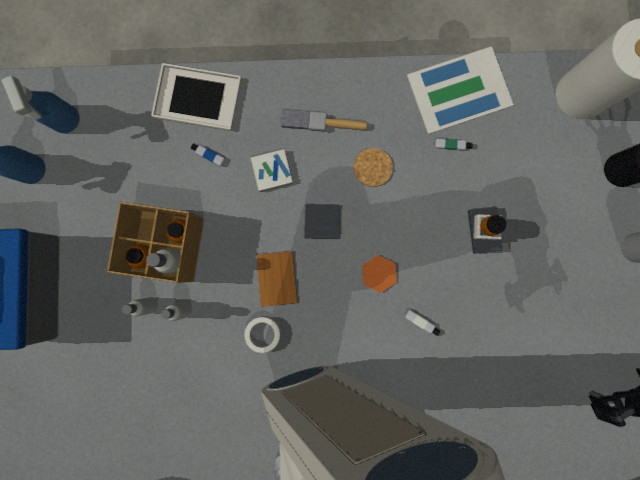

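The scene view shows the stack at (222,150), coaster (226,262), slate (307,269), board (388,270), hexagon (317,205) and canvas (293,336). The carton is at (455,365) with a white bottle in its rear cell, cap (462,314).
The top view shows the stack at (489,229), coaster (374,167), slate (323,221), board (277,278), hexagon (380,274), canvas (272,170) and carton (152,243).
Mist candidates in the scene view are the bottle in the carton (461,325) and the two smaller bottles on the table (493,305) and (521,340), so I choose the largest, in the carton. Jar candidates are the one on the stack (219,142) and the squat bottles in the carton (424,358) and (482,377), so I choose the one on the stack.

```bash
cat > m.py <<'E'
from h import *
S={n:cv2.imread(f"pics/{n}0.png") for n in("scene","top")}
crop=cv2.resize(S["scene"][125:185,190:260],None,fx=5,fy=5,interpolation=cv2.INTER_CUBIC)
crop2=cv2.resize(S["scene"][280:440,380:550],None,fx=2.4,fy=2.4,interpolation=cv2.INTER_CUBIC)
H=max(crop.shape[0],crop2.shape[0]); pad=lambda a:cv2.copyMakeBorder(a,0,H-a.shape[0],0,0,cv2.BORDER_CONSTANT)
cv2.imwrite("pics/crop1.png",np.hstack([pad(crop),pad(crop2)]))
seeds={"coaster":((226,262),(374,167),6),"slate":((307,269),(323,225),6),"board":((388,270),(280,285),6),"hexagon":((317,205),(380,274),6),"canvas":((275,340),(262,182),17)}
for k,(a,b,z) in seeds.items():
  for n,s in(("scene",a),("top",b)):
    hsv=cv2.cvtColor(S[n],cv2.COLOR_BGR2HSV); lab=cv2.cvtColor(S[n],cv2.COLOR_BGR2LAB)
    h,sa,v=cv2.split(hsv)
    m={"coaster":(sa>110)&(h<22),"board":(sa>110)&(h<22),"hexagon":(sa>130)&(h<22),"slate":(v<75),"canvas":(v>150)}[k].astype(np.uint8)
    box=np.zeros_like(m); box[s[1]-45:s[1]+45,s[0]-45:s[0]+45]=1; m*=box
    m=cv2.morphologyEx(m,cv2.MORPH_CLOSE,np.ones((3,3)))
    cs=cv2.findContours(m,0,cv2.CHAIN_APPROX_NONE)[0]; c=max(cs,key=cv2.contourArea)
    W=np.array([pt(n,*p[0],z)[:2] for p in c],np.float32)
    rc=cv2.minAreaRect(W); mo=cv2.moments(W.reshape(-1,1,2))
    print(k,n,"cen",np.round([mo["m10"]/mo["m00"],mo["m01"]/mo["m00"]],1),"rect",np.round(rc[0],1),np.round(rc[1],1),round(rc[2],1))
for nm,a,b in(("mistcap",(462,309),(155,260)),("jarcap",(219,133),(493,224))):
    o1,d1=ray("scene",*a);o2,d2=ray("top",*b)
    A=np.stack([d1,-d2],1);t=np.linalg.lstsq(A,o2-o1,rcond=None)[0];print(nm,o1+d1*t[0],o2+d2*t[1])
# carton rim corners
for u,v in((121,204),(203,211),(181,283),(109,271)): print(np.round(pt("top",u,v,120),1))
E
python3 m.py
```

```text
coaster scene cen [ 680.9 -111.6] rect [ 681.3 -111.9] [91.6 86.9] 56.1
coaster top cen [ 680.8 -112.6] rect [ 681.5 -113.1] [87.9 87. ] 88.4
slate scene cen [550.1   1.2] rect [558.3   7.5] [78.2 78.3] 86.7
slate top cen [557.4   6.9] rect [557.3   5.7] [87.5 78.9] 88.5
board scene cen [427.7 117.4] rect [427.6 117.3] [121.   84.3] 4.1
board top cen [428.1 115.8] rect [428.  115.9] [119.   83.4] 4.2
hexagon scene cen [ 434.  -117.9] rect [ 434.3 -117.6] [88.5 75.5] 62.0
hexagon top cen [ 434.2 -119.3] rect [ 434. -119.] [74.2 83.6] 32.3
canvas scene cen [706.5 105.5] rect [710.9 102.2] [191.5 179. ] 52.0
canvas top cen [678.1 127. ] rect [678.9 123.2] [79.1 79.6] 12.8
mistcap [470.98236382 333.14379359 175.63549947] [469.90256151 334.11245105 175.94940293]
jarcap [ 531.22796169 -346.52030154  113.71542013] [ 530.231075   -345.65653257  113.32528991]
[591.1 426.8 120. ]
[571.8 253.9 120. ]
[423.3 300.4 120. ]
[451.4 450.9 120. ]
```

View pics/crop1.png

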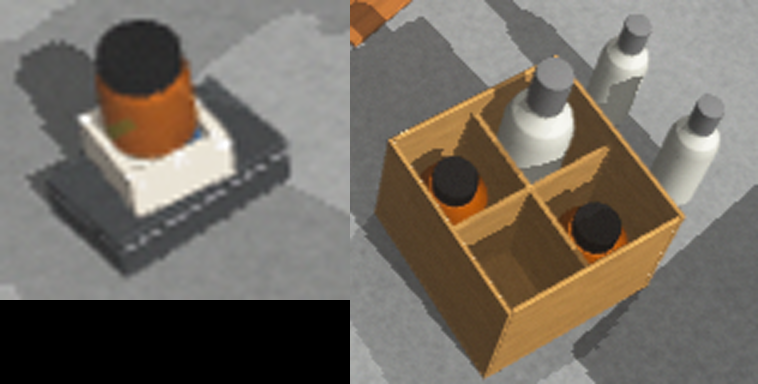

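The crop confirms both choices: an amber jar with a black cap on the white palette on the dark tin, and the large bottle in the carton cell. The two bottles outside are smaller.

```bash
python3 -m jog '0 0 -0.23 0 0 0 0;0 0 -0.23 0 0 0 0;0 0 -0.23 0 0 0 0;0 0 -0.23 0 0 0 0;0 0 -0.23 0 0 0 0' 40 >/dev/null
python3 -m jog '0 0 -0.23 0 0 0 0;0 0 -0.23 0 0 0 0;0 0 -0.23 0 0 0 0;0 0 -0.23 0 0 0 0;0 0 -0.23 0 0 0 0' >/dev/null
python3 -m jog '0 0 -0.23 0 0 0 0;0 0 -0.23 0 0 0 0;0 0 -0.23 0 0 0 0;0 0 -0.23 0 0 0 0;0 0 -0.23 0 0 0 0' >/dev/null
python3 -m jog '0 0 -0.171 0 0 0 0;0 0 -0.171 0 0 0 0;0 0 -0.171 0 0 0 0;0 0 -0.171 0 0 0 0;0 0 -0.171 0 0 0 0'
python3 -m jog '0 0 0 -0.897 0.478 0 0;0 0 0 -0.897 0.478 0 0;0 0 0 -0.897 0.478 0 0' >/dev/null
python3 -m jog '0 0 0 -0.897 0.478 0 0;0 0 0 -0.897 0.478 0 0;0 0 0 -0.897 0.478 0 0' >/dev/null
python3 -m jog '0 0 0 -0.897 0.478 0 0;0 0 0 -0.897 0.478 0 0;0 0 0 -0.897 0.478 0 0' >/dev/null
python3 -m jog '0 0 0 -0.897 0.478 0 0;0 0 0 -0.897 0.478 0 0;0 0 0 -0.897 0.478 0 0;0 0 0 -0.897 0.478 0 0'
python3 - <<'E'
from h import *
c=cams.get_calibration("wrist"); i=cams.read_camera("wrist"); cv2.imwrite("pics/w1.png",i); np.save("w1.npy",c,allow_pickle=True)
s=r.state(); print(np.round(s["tcp_pos"],1),np.round(s["ee_rot"],3)); print(c)
E
```

```text
t: 2.1
tcp_pos: [232.7, -498.3, 404.3]
ee_rot: [[-1.0, -0.001, -0.0], [-0.001, 1.0, 0.001], [0.0, 0.001, -1.0]]
wrist_force: [0.1, 0.3, 0.4]
opening: 85.2
gripper_force: 0.0
t: 3.4
tcp_pos: [519.4, -345.8, 404.2]
ee_rot: [[-1.0, 0.0, -0.001], [0.0, 1.0, 0.0], [0.001, 0.0, -1.0]]
wrist_force: [-1.2, -0.7, -0.3]
opening: 85.4
gripper_force: 0.0
[ 518.9 -346.1  404.4] [[-1.     0.001 -0.001]
 [ 0.001  1.     0.   ]
 [ 0.001  0.    -1.   ]]
{'mtx': array([[371.64829954,   0.        , 318.28053266],
       [  0.        , 371.64829954, 239.43183712],
       [  0.        ,   0.        ,   1.        ]]), 'pose': array([[ 8.12483485e-04, -9.61560503e-01, -2.74591949e-01,
         4.48678682e+02],
       [ 9.99999065e-01,  4.79216300e-04,  1.28076318e-03,
        -3.45278102e+02],
       [-1.09994235e-03, -2.74592733e-01,  9.61559993e-01,
         3.74073253e+02],
       [ 0.00000000e+00,  0.00000000e+00,  0.00000000e+00,
         1.00000000e+00]])}
```

View pics/w1.png

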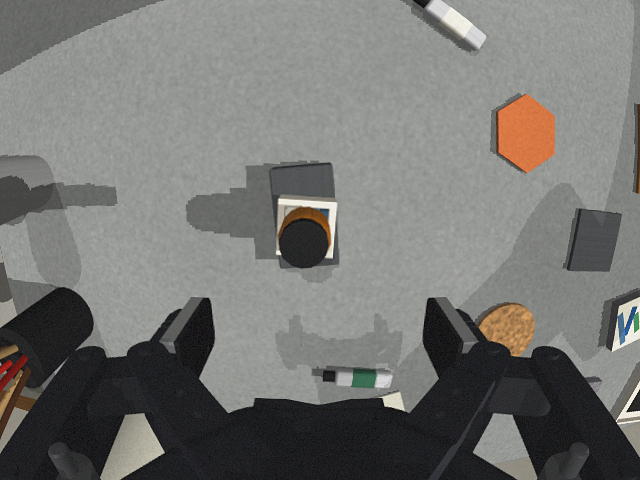

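The wrist view shows the jar cap at (304,243) on the palette (front edge (278,198)–(338,200)). The tin's near edge runs (270,168)–(332,163), the hexagon is at (525,134) and the coaster at (508,330).

```bash
cat > w.py <<'E'
from h import *
def contour(img,mask,cal,z,seed,half=70):
    box=np.zeros(mask.shape,np.uint8); box[max(0,seed[1]-half):seed[1]+half,max(0,seed[0]-half):seed[0]+half]=1
    m=mask.astype(np.uint8)*box
    cs=cv2.findContours(m,0,cv2.CHAIN_APPROX_NONE)[0]; c=max(cs,key=cv2.contourArea)
    W=np.array([pt("wrist",*p[0],z,cal)[:2] for p in c],np.float32); mo=cv2.moments(W.reshape(-1,1,2)); rc=cv2.minAreaRect(W)
    return np.round([mo["m10"]/mo["m00"],mo["m01"]/mo["m00"]],1),np.round(rc[0],1),np.round(rc[1],1),round(rc[2],1),W,c
E
python3 - <<'E'
from w import *
i=cv2.imread("pics/w1.png"); cal=np.load("w1.npy",allow_pickle=True).item()
h,s,v=cv2.split(cv2.cvtColor(i,cv2.COLOR_BGR2HSV))
print("jar",contour(i,(v<45),cal,100,(304,243),30)[:4])
print("tin",contour(i,(v<75),cal,26,(304,215),60)[:4])
print("pal",contour(i,(v>170)|((s>130)&(v>60))|((v<45)),cal,50,(307,228),38)[:4])
print("hex",contour(i,(s>110)&(h<22),cal,6,(525,134),50)[:4])
print("coaster",contour(i,(s>110)&(h<22),cal,6,(508,328),50)[:4])
for p in((270,168),(332,163),(338,266),(280,268)):print("tin",pt("wrist",*p,26,cal))
for p in((278,198),(338,200)):print("pal",pt("wrist",*p,50,cal))
E
```

```text
jar (array([ 530.2, -357.3]), array([ 530.2, -357.5]), array([38.6, 37.1]), 0.1)
tin (array([ 552.3, -360.4]), array([ 553. , -360.7]), array([52.2, 50.2]), 24.8)
pal (array([ 533.6, -356.9]), array([ 535.7, -357.1]), array([52.6, 61.9]), 86.2)
hex (array([ 433.4, -118.9]), array([ 433.4, -119.3]), array([86.5, 78.5]), 3.3)
coaster (array([ 669.1, -105.9]), array([ 667.7, -104.8]), array([93.1, 60.3]), 56.5)
tin [ 478.26246093 -391.04436548   26.        ]
tin [ 473.93842098 -332.88396607   26.        ]
tin [ 575.63301724 -326.10508886   26.        ]
tin [ 577.81731361 -384.10898799   26.        ]
pal [ 503.03427112 -381.36349416   50.        ]
pal [ 504.97507635 -328.24518399   50.        ]
```

```bash
python3 -m jog '0 0 0 -0.141 -0.14 0.9 0;0 0 0 -0.141 -0.14 0.9 0;0 0 0 -0.141 -0.14 0.9 0' >/dev/null
python3 -m jog '0 0 0 0 0 0.7 0;0 0 0 0 0 0.7 0;0 0 0 0 0 0.7 0;0 0 0 0 0 0.7 0'
python3 - <<'E'
from w import *
cal=cams.get_calibration("wrist"); i=cams.read_camera("wrist"); cv2.imwrite("pics/w2.png",i)
h,s,v=cv2.split(cv2.cvtColor(i,cv2.COLOR_BGR2HSV)); print(cal["pose"][:3,3])
E
```

```text
t: 4.15
tcp_pos: [531.1, -357.2, 279.3]
ee_rot: [[-1.0, 0.0, 0.002], [0.0, 1.0, -0.002], [-0.002, -0.002, -1.0]]
wrist_force: [0.7, -0.3, 0.6]
opening: 85.2
gripper_force: 0.0
[ 460.43209966 -356.7008958   248.89353316]
```

View pics/w2.png

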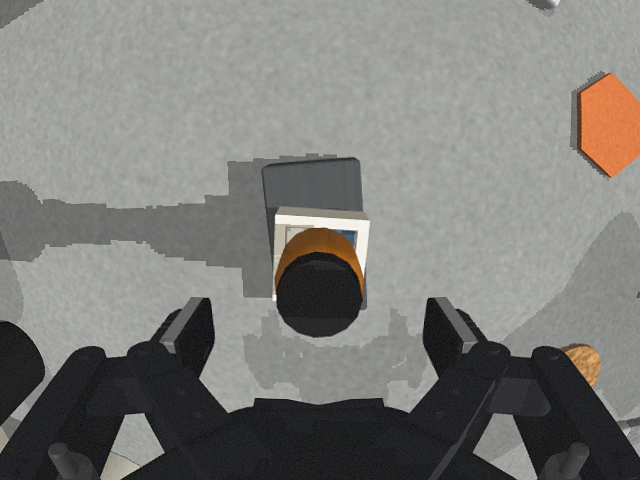

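The jar cap at (319,293) is centred between the fingers, whose midline is at column 319. I go down and grip.

```bash
python3 -m jog '0 0 0 0 0 0.3 0;0 0 0 0 0 0.5 0;0 0 0 0 0 0.667 0;0 0 0 0 0 0.667 0'
python3 -m jog '0 0 0 0 0 0 0.6;0 0 0 0 0 0 0.7;0 0 0 0 0 0 0.8;0 0 0 0 0 0 1;0 0 0 0 0 0 1' 30
python3 -m jog '0 0 0 0 0 0 1;0 0 0 0 0 0 1;0 0 0 0 0 0 1;0 0 0 0 0 0 1;0 0 0 0 0 0 1'
python3 -m jog '0 0 0 0 0 -0.1 1;0 0 0 0 0 -0.3 1;0 0 0 0 0 -0.6 1;0 0 0 0 0 -1 1;0 0 0 0 0 -1 1'
```

```text
t: 4.6
tcp_pos: [530.9, -356.5, 222.8]
ee_rot: [[-1.0, -0.0, -0.001], [-0.0, 1.0, 0.001], [0.001, 0.001, -1.0]]
wrist_force: [-1.5, 0.8, 0.8]
opening: 85.4
gripper_force: 0.0
t: 5.1
tcp_pos: [531.2, -356.7, 224.5]
ee_rot: [[-1.0, -0.0, 0.001], [-0.0, 1.0, -0.001], [-0.001, -0.001, -1.0]]
wrist_force: [-0.2, 1.1, 5.7]
opening: 43.0
gripper_force: 30.6
t: 5.6
tcp_pos: [531.2, -356.7, 224.5]
ee_rot: [[-1.0, -0.0, 0.001], [-0.0, 1.0, -0.001], [-0.001, -0.001, -1.0]]
wrist_force: [-0.7, 0.1, 5.2]
opening: 43.1
gripper_force: 30.6
t: 6.1
tcp_pos: [531.5, -357.0, 308.1]
ee_rot: [[-1.0, -0.0, 0.005], [-0.0, 1.0, -0.004], [-0.005, -0.004, -1.0]]
wrist_force: [-0.2, 0.3, -0.6]
opening: 43.0
gripper_force: 30.9
```

```bash
python3 -m jog '0 0 0 -0.25 0.4 0 1;0 0 0 -0.47 0.7675 0 1;0 0 0 -0.47 0.7675 0 1' >/dev/null
python3 -m jog '0 0 0 -0.25 0.4 0 1;0 0 0 -0.47 0.7675 0 1;0 0 0 -0.47 0.7675 0 1' >/dev/null
python3 -m jog '0 0 0 -0.25 0.4 0 1;0 0 0 -0.47 0.7675 0 1;0 0 0 -0.47 0.7675 0 1' >/dev/null
python3 -m jog '0 0 0 -0.25 0.4 0 1;0 0 0 -0.47 0.7675 0 1;0 0 0 -0.47 0.7675 0 1;0 0 0 -0.47 0.7675 0 1'
python3 - <<'E'
from w import *
cal=cams.get_calibration("wrist"); i=cams.read_camera("wrist"); cv2.imwrite("pics/w3.png",i); np.save("w3.npy",cal,allow_pickle=True)
s=r.state(); print(np.round(s["tcp_pos"],1),cal["pose"][:3,3])
E
```

```text
t: 7.4
tcp_pos: [681.2, -111.3, 302.8]
ee_rot: [[-1.0, -0.001, -0.001], [-0.001, 1.0, -0.0], [0.001, -0.0, -1.0]]
wrist_force: [0.4, -0.3, -1.4]
opening: 43.0
gripper_force: 31.1
[ 681.  -111.9  302.9] [ 610.47318622 -110.85635386  272.62224021]
```

View pics/w3.png

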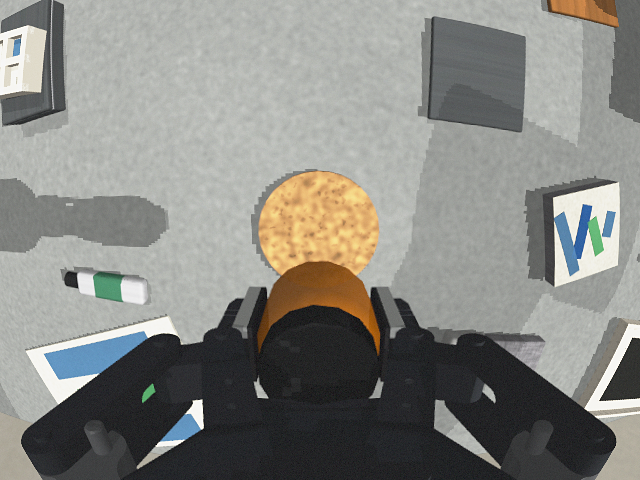

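The wrist view shows the coaster at (319,225), the jar held upright (cap (318,355)), the slate at (478,75) and the canvas at (583,233), all undisturbed.

Run:
```python
from w import *
i=cv2.imread("pics/w3.png"); cal=np.load("w3.npy",allow_pickle=True).item()
h,s,v=cv2.split(cv2.cvtColor(i,cv2.COLOR_BGR2HSV))
W,c=contour(i,(s>70)&(h<25)&(v>150),cal,6,(319,225),75)[4:]
k=(c[:,0,1]<255); W=W[k].astype(float)
A=np.c_[2*W,np.ones(len(W))]; x=np.linalg.lstsq(A,(W**2).sum(1),rcond=None)[0]; print("coaster",x[:2],np.sqrt(x[2]+x[0]**2+x[1]**2))
print("slate",contour(i,(v<85),cal,6,(478,75),62)[:4])
for p in((432,17),(525,36),(522,131),(429,118)):print(pt("wrist",*p,6,cal)[:2])
for p in((620,180),(620,268),(555,286),(545,196)):print("canvas",pt("wrist",*p,17,cal)[:2])
```

```text
coaster [ 680.40332171 -111.21963444] 44.73019332320276
slate (array([563.3, -23.1]), array([575.9, -10.9]), array([109.9,  55.3]), 42.0)
[516.64734749 -27.82065792]
[519.46172204  51.80931234]
[598.06620778  48.35354963]
[594.83661518 -30.89187481]
canvas [628.40941559 156.01958662]
canvas [711.5729371  177.68697154]
canvas [725.43885242  95.17755216]
canvas [647.44958831  68.52096225]
```

```bash
python3 -m jog '0 0 0 0 0 0.5 1;0 0 0 0 0 1 1;0 0 0 0 0 1 1;0 0 0 0 0 1 1'
python3 -m jog '0 0 0 0 0 0.2 1;0 0 0 0 0 0.35 1;0 0 0 0 0 0.44 1;0 0 0 0 0 0.47 1;0 0 0 0 0 0.47 1'
```

```text
t: 7.85
tcp_pos: [681.0, -112.2, 223.8]
ee_rot: [[-1.0, 0.001, -0.001], [0.001, 1.0, 0.0], [0.001, 0.0, -1.0]]
wrist_force: [0.3, -1.0, -0.3]
opening: 43.3
gripper_force: 31.2
t: 8.35
tcp_pos: [681.4, -111.0, 186.0]
ee_rot: [[-1.0, -0.0, 0.0], [-0.0, 1.0, -0.0], [-0.0, -0.0, -1.0]]
wrist_force: [0.7, 0.2, -1.0]
opening: 43.1
gripper_force: 31.2
```

```bash
python3 -m jog '0 0 0 0 0 0.012 1;0 0 0 0 0 0.025 1;0 0 0 0 0 0.037 1;0 0 0 0 0 0.037 1'
python3 -m jog '0 0 0 0 0 0.012 1;0 0 0 0 0 0.012 1;0 0 0 0 0 0.012 1'|grep -E "pos|wrist"
python3 -m jog '0 0 0 0 0 0.012 1;0 0 0 0 0 0.012 1;0 0 0 0 0 0.012 1'|grep -E "pos|wrist"
```

```text
t: 8.75
tcp_pos: [681.3, -110.9, 182.7]
ee_rot: [[-1.0, -0.0, -0.0], [-0.0, 1.0, -0.0], [0.0, -0.0, -1.0]]
wrist_force: [-0.7, -0.1, -1.5]
opening: 43.0
gripper_force: 31.2
tcp_pos: [681.3, -110.9, 181.8]
wrist_force: [0.4, -0.1, -1.0]
tcp_pos: [681.3, -110.9, 180.8]
wrist_force: [0.3, -0.4, -0.6]
```

```bash
python3 -m jog '0 0 0 0 0 0.012 1;0 0 0 0 0 0.012 1;0 0 0 0 0 0.012 1'|grep -E "pos|wrist"
python3 -m jog '0 0 0 0 0 0.012 1;0 0 0 0 0 0.012 1;0 0 0 0 0 0.012 1'|grep -E "pos|wrist"
```

```text
tcp_pos: [681.3, -110.9, 180.5]
wrist_force: [-2.9, 0.9, 5.9]
tcp_pos: [681.2, -110.9, 180.5]
wrist_force: [-6.0, 2.5, 12.2]
```

```bash
python3 -m jog '0 0 0 0 0 -0.012 1;0 0 0 0 0 -0.012 0.4;0 0 0 0 0 -0.012 0;0 0 0 0 0 -0.012 0;0 0 0 0 0 -0.012 0'
python3 -m jog '0 0 0 0 0 0 0;0 0 0 0 0 -0.3 0;0 0 0 0 0 -0.6 0;0 0 0 0 0 -1 0;0 0 0 0 0 -1 0' >/dev/null
python3 -m jog '0 0 0 0 0 -0.8 0;0 0 0 0 0 -0.8 0;0 0 0 0 0 -0.8 0'
python3 -m jog '0 0 0 0.5 -0.77 0 0;0 0 0 0.5 -0.77 0 0' >/dev/null
python3 -m jog '0 0 0 0.5 -0.77 0 0;0 0 0 0.5 -0.77 0 0' >/dev/null
python3 -m jog '0 0 0 0.5 -0.77 0 0;0 0 0 0.5 -0.77 0 0' >/dev/null
python3 -m jog '0 0 0 0.5 -0.77 0 0;0 0 0 0.5 -0.77 0 0;0 0 0 0.5 -0.77 0 0;0 0 0 0.5 -0.77 0 0'
python3 - <<'E'
from w import *
cal=cams.get_calibration("wrist"); i=cams.read_camera("wrist"); cv2.imwrite("pics/w4.png",i); np.save("w4.npy",cal,allow_pickle=True)
s=r.state(); print(np.round(s["tcp_pos"],1),cal["pose"][:3,3])
t=cams.read_camera("top"); a=cv2.resize(t[130:310,240:540],None,fx=2,fy=2); cv2.imwrite("pics/t4.png",t)
h,s,v=cv2.split(cv2.cvtColor(i,cv2.COLOR_BGR2HSV))
E
```

```text
t: 10.45
tcp_pos: [681.4, -111.0, 179.6]
ee_rot: [[-1.0, -0.0, -0.0], [-0.0, 1.0, 0.0], [0.0, 0.0, -1.0]]
wrist_force: [-0.2, 0.6, -0.0]
opening: 85.4
gripper_force: 0.0
t: 11.25
tcp_pos: [681.7, -111.0, 326.5]
ee_rot: [[-1.0, -0.0, 0.004], [-0.0, 1.0, -0.001], [-0.004, -0.001, -1.0]]
wrist_force: [-0.3, -0.3, -0.6]
opening: 85.3
gripper_force: 0.0
t: 12.25
tcp_pos: [521.0, -357.6, 322.5]
ee_rot: [[-1.0, 0.001, -0.001], [0.001, 1.0, 0.002], [0.001, 0.002, -1.0]]
wrist_force: [0.1, 0.9, 0.2]
opening: 85.7
gripper_force: 0.0
[ 521.4 -357.   322.8] [ 450.25932527 -357.00788092  292.40931572]
```

View pics/w4.png

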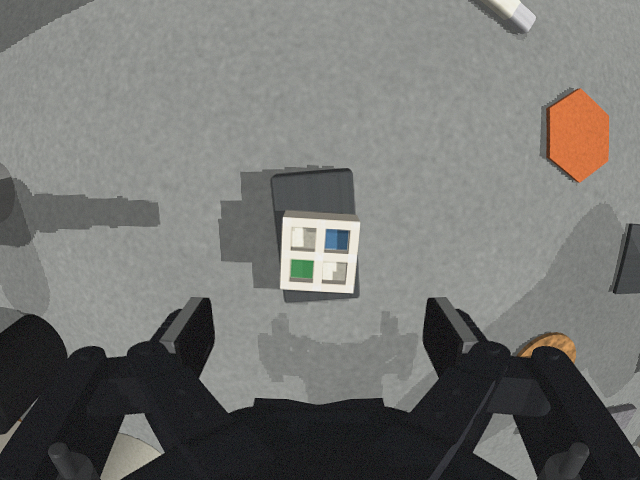

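The wrist view shows the palette top with corners (284,211), (359,216), (355,293) and (280,290), on the tin (near corners (272,178) and (351,169), far (286,301) and (358,296)).

Run:
```python
from w import *
i=cv2.imread("pics/w4.png"); cal=np.load("w4.npy",allow_pickle=True).item()
h,s,v=cv2.split(cv2.cvtColor(i,cv2.COLOR_BGR2HSV))
m=(((v>190)|((s>90)&(h>40)))).astype(np.uint8); m=cv2.morphologyEx(m,cv2.MORPH_CLOSE,np.ones((15,15)))
print("pal",contour(i,m,cal,50,(320,253),50)[:4])
for p in((272,178),(351,169),(358,296),(286,301)):print("tin",pt("wrist",*p,26,cal)[:2])
m=(v<85)|(m>0)
print("tin",contour(i,(v<85)|(m>0),cal,26,(318,236),69)[:4])
t=cv2.imread("pics/t4.png"); h,s,v=cv2.split(cv2.cvtColor(t,cv2.COLOR_BGR2HSV))
mm=(v<50).astype(np.uint8); b=np.zeros_like(mm); b[140:195,345:405]=1; mm*=b
c=max(cv2.findContours(mm,0,2)[0],key=cv2.contourArea); (u,w),R=cv2.minEnclosingCircle(c); print("jarcap px",u,w,R,pt("top",u,w,56))
```

```text
pal (array([ 531.2, -356.8]), array([ 531.3, -356.7]), array([52.1, 52.4]), 86.1)
tin [ 480.10843334 -390.38825588]
tin [ 473.7817249 -333.5124623]
tin [ 572.72347658 -325.80084326]
tin [ 576.94175511 -382.70951425]
tin (array([ 529. , -358.6]), array([ 525.1, -357.8]), array([101.6,  63.2]), 3.6)
jarcap px 374.3518371582031 162.03968811035156 8.71053409576416 [ 680.05366494 -111.62267588   56.        ]
```

```bash
python3 -m jog '0 0 0.0217 -0.125 0.005 0.3 0;0 0 0.0217 -0.125 0.005 0.7 0;0 0 0.0217 -0.125 0.005 1 0;0 0 0.0217 -0.125 0.005 1 0'
python3 -m jog '0 0 0 0 0 0.2 0;0 0 0 0 0 0.4 0;0 0 0 0 0 0.52 0;0 0 0 0 0 0.52 0;0 0 0 0 0 0.52 0'
```

```text
t: 12.75
tcp_pos: [531.4, -355.1, 240.3]
ee_rot: [[-0.998, 0.066, -0.005], [0.066, 0.998, 0.004], [0.005, 0.004, -1.0]]
wrist_force: [0.7, 0.5, -0.4]
opening: 85.2
gripper_force: 0.0
t: 13.25
tcp_pos: [531.8, -356.9, 203.2]
ee_rot: [[-0.998, 0.068, 0.001], [0.068, 0.998, -0.001], [-0.001, -0.0, -1.0]]
wrist_force: [-0.6, 0.1, 1.4]
opening: 84.9
gripper_force: 0.0
```

```bash
python3 -m jog '0 0 0 0 0 0.015 0.3;0 0 0 0 0 0.015 0.4;0 0 0 0 0 0.015 0.6;0 0 0 0 0 0.015 1;0 0 0 0 0 0.015 1' 40
python3 -m jog '0 0 0 0 0 0 1;0 0 0 0 0 0 1;0 0 0 0 0 0 1;0 0 0 0 0 0 1'
python3 -m jog '0 0 0 0 0 -0.1 1;0 0 0 0 0 -0.3 1;0 0 0 0 0 -0.6 1;0 0 0 0 0 -1 1;0 0 0 0 0 -1 1'
```

```text
t: 13.75
tcp_pos: [531.5, -357.1, 201.9]
ee_rot: [[-0.998, 0.068, 0.001], [0.068, 0.998, -0.001], [-0.001, -0.001, -1.0]]
wrist_force: [-1.8, -0.0, 5.9]
opening: 51.4
gripper_force: 43.0
t: 14.15
tcp_pos: [531.5, -357.1, 201.9]
ee_rot: [[-0.998, 0.068, 0.001], [0.068, 0.998, -0.001], [-0.001, -0.001, -1.0]]
wrist_force: [-1.0, 1.2, 6.4]
opening: 51.2
gripper_force: 43.0
t: 14.65
tcp_pos: [532.0, -357.5, 285.7]
ee_rot: [[-0.998, 0.068, 0.005], [0.068, 0.998, -0.004], [-0.005, -0.004, -1.0]]
wrist_force: [0.8, -1.1, -0.8]
opening: 51.1
gripper_force: 42.3
```

```bash
python3 -m jog '0 0 -0.0094 0 0 0 1;0 0 -0.0094 0 0 0 1' >/dev/null
python3 -m jog '0 0 0 -0.015 0.45 0 1;0 0 0 -0.03 0.914 0 1;0 0 0 -0.03 0.914 0 1' >/dev/null
python3 -m jog '0 0 0 -0.015 0.45 0 1;0 0 0 -0.03 0.914 0 1;0 0 0 -0.03 0.914 0 1' >/dev/null
python3 -m jog '0 0 0 -0.015 0.45 0 1;0 0 0 -0.03 0.914 0 1;0 0 0 -0.03 0.914 0 1' >/dev/null
python3 -m jog '0 0 0 -0.015 0.45 0 1;0 0 0 -0.03 0.914 0 1;0 0 0 -0.03 0.914 0 1' >/dev/null
python3 -m jog '0 0 0 -0.015 0.45 0 1;0 0 0 -0.03 0.914 0 1;0 0 0 -0.03 0.914 0 1;0 0 0 -0.03 0.914 0 1'
python3 - <<'E'
from w import *
cal=cams.get_calibration("wrist"); i=cams.read_camera("wrist"); cv2.imwrite("pics/w5.png",i); np.save("w5.npy",cal,allow_pickle=True)
s=r.state(); print(np.round(s["tcp_pos"],1),cal["pose"][:3,3])
E
```

```text
t: 16.45
tcp_pos: [557.6, 7.7, 280.5]
ee_rot: [[-0.999, 0.037, -0.001], [0.037, 0.999, -0.0], [0.001, -0.0, -1.0]]
wrist_force: [0.1, 0.3, -0.8]
opening: 51.1
gripper_force: 42.8
[557.6   7.1 280.6] [486.99653968  10.76025426 250.32169041]
```

View pics/w5.png

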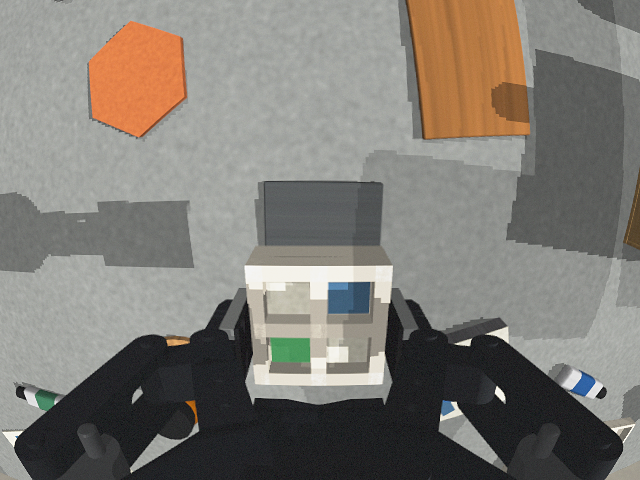

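The wrist view shows the slate's near edge from (264,181) to (382,181) ahead of the held palette, whose top corners are about (246,265), (392,263), (383,385) and (254,385).

Run:
```python
from w import *
cal=np.load("w5.npy",allow_pickle=True).item()
P=lambda u,v,z:np.round(pt("wrist",u,v,z,cal)[:2],1)
a,b=P(264,181,6),P(382,181,6); d=(b-a)/np.linalg.norm(b-a); n=np.array([d[1],-d[0]]); print("slate near",a,b,np.linalg.norm(b-a),"yaw",np.degrees(np.arctan2(-d[0],d[1])),"cen",(a+b)/2+40*n)
for p in((246,265),(392,265),(383,385),(254,385)):print("pal",P(*p,128.6))
for p in((410,0),(425,138),(530,134),(518,0)):print("board",P(*p,6))
```

```text
slate near [515.1 -26.8] [517.9  51.6] 78.44998406628264 yaw -2.0454084888871944 cen [556.47451417  10.97233878]
pal [530.2 -16.6]
pal [532.1  34.9]
pal [585.1  33.5]
pal [583.2 -19.6]
board [392.3  75.4]
board [489.1  81.4]
board [483.  164.1]
board [380.9 159.9]
```

```bash
python3 -m jog '0 0 0 0.012 0.035 0.3 1;0 0 0 0.012 0.035 0.7 1;0 0 0 0.012 0.035 1 1;0 0 0 0.012 0.035 1 1'
python3 -m jog '0 0 0 0 0 0.08 1;0 0 0 0 0 0.16 1;0 0 0 0 0 0.19 1;0 0 0 0 0 0.19 1'
python3 -m jog '0 0 0 0 0 0.012 1;0 0 0 0 0 0.012 1;0 0 0 0 0 0.012 1'|grep -E "pos|wrist"
```

```text
t: 16.9
tcp_pos: [555.6, 9.3, 198.1]
ee_rot: [[-0.999, 0.04, -0.006], [0.04, 0.999, 0.0], [0.006, 0.0, -1.0]]
wrist_force: [0.1, -0.6, -1.4]
opening: 51.1
gripper_force: 42.7
t: 17.3
tcp_pos: [556.7, 10.6, 186.2]
ee_rot: [[-0.999, 0.039, 0.0], [0.039, 0.999, -0.0], [-0.0, -0.0, -1.0]]
wrist_force: [0.7, 0.2, -1.6]
opening: 51.2
gripper_force: 42.8
tcp_pos: [556.6, 10.8, 185.2]
wrist_force: [0.6, -0.2, -1.0]
```

```bash
python3 -m jog '0 0 0 0 0 0.012 1;0 0 0 0 0 0.024 1;0 0 0 0 0 0.024 1'|grep -E "pos|wrist"
python3 -m jog '0 0 0 0 0 0.012 1;0 0 0 0 0 0.012 1;0 0 0 0 0 0.012 1'|grep -E "pos|wrist"
```

```text
tcp_pos: [556.5, 10.8, 182.8]
wrist_force: [-0.3, 0.6, -0.8]
tcp_pos: [556.6, 10.7, 182.0]
wrist_force: [0.0, 0.0, -2.0]
```

```bash
python3 -m jog '0 0 0 0 0 0.008 1;0 0 0 0 0 0.008 1;0 0 0 0 0 0.008 1'|grep -E "pos|wrist"
python3 -m jog '0 0 0 0 0 0.008 1;0 0 0 0 0 0.008 1;0 0 0 0 0 0.008 1'|grep -E "pos|wrist"
```

```text
tcp_pos: [556.5, 10.7, 181.8]
wrist_force: [-2.2, -0.2, 5.8]
tcp_pos: [556.5, 10.8, 181.9]
wrist_force: [-4.1, 0.7, 12.3]
```

```bash
python3 -m jog '0 0 0 0 0 -0.014 1;0 0 0 0 0 -0.014 0.4;0 0 0 0 0 -0.014 0;0 0 0 0 0 -0.014 0;0 0 0 0 0 -0.014 0'|grep -E "pos|wrist|open"
python3 -m jog '0 0 0 0 0 0 0;0 0 0 0 0 -0.3 0;0 0 0 0 0 -0.6 0;0 0 0 0 0 -1 0;0 0 0 0 0 -1 0' >/dev/null
python3 -m jog '0 0 -0.036 0 0 -0.6 0;0 0 -0.036 0 0 -0.6 0;0 0 -0.036 0 0 -0.6 0;0 0 -0.036 0 0 -0.6 0'|grep -E "pos|wrist|open"
python3 - <<'E'
from w import *
cal=cams.get_calibration("wrist"); i=cams.read_camera("wrist"); cv2.imwrite("pics/w6.png",i); np.save("w6.npy",cal,allow_pickle=True)
E
python3 -m jog '0 0 0 0.07 -0.45 0 0;0 0 0 0.146 -0.914 0 0;0 0 0 0.146 -0.914 0 0' >/dev/null
python3 -m jog '0 0 0 0.07 -0.45 0 0;0 0 0 0.146 -0.914 0 0;0 0 0 0.146 -0.914 0 0' >/dev/null
python3 -m jog '0 0 0 0.07 -0.45 0 0;0 0 0 0.146 -0.914 0 0;0 0 0 0.146 -0.914 0 0' >/dev/null
python3 -m jog '0 0 0 0.07 -0.45 0 0;0 0 0 0.146 -0.914 0 0;0 0 0 0.146 -0.914 0 0' >/dev/null
python3 -m jog '0 0 0 0.07 -0.45 0 0;0 0 0 0.146 -0.914 0 0;0 0 0 0.146 -0.914 0 0;0 0 0 0.146 -0.914 0 0'
python3 - <<'E'
from w import *
cal=cams.get_calibration("wrist"); i=cams.read_camera("wrist"); cv2.imwrite("pics/w7.png",i); np.save("w7.npy",cal,allow_pickle=True)
a=cv2.imread("pics/w6.png")
cv2.imwrite("pics/pair.png",np.hstack([a[100:420,130:530],i[100:420,130:530]]))
E
```

```text
tcp_pos: [556.6, 10.7, 181.8]
wrist_force: [0.3, 0.3, -0.6]
opening: 85.5
tcp_pos: [556.3, 10.8, 308.9]
wrist_force: [-0.2, 0.9, -0.7]
opening: 85.2
t: 21.85
tcp_pos: [525.7, -357.7, 308.8]
ee_rot: [[-0.997, -0.074, -0.001], [-0.074, 0.997, 0.002], [0.001, 0.002, -1.0]]
wrist_force: [-1.1, 1.1, 0.6]
opening: 85.6
gripper_force: 0.0
```

View pics/pair.png

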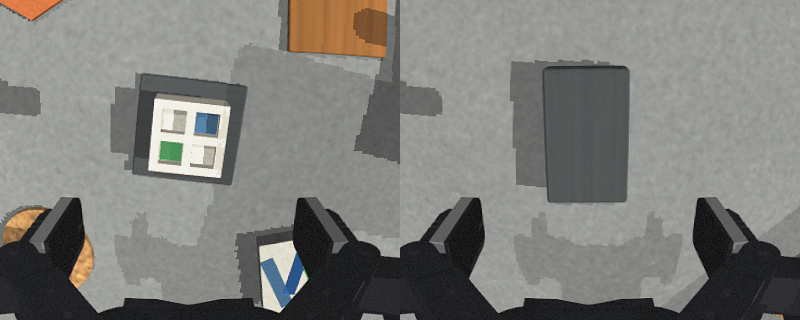

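The palette sits inside the slate (crop (190,135) within corners (142,74) and (232,185)). The tin is alone with crop corners (544,67), (629,67), (627,202) and (548,202), square to the fingers.

Run:
```python
from w import *
i=cv2.imread("pics/w6.png"); cal=np.load("w6.npy",allow_pickle=True).item()
P=lambda u,v,z:np.round(pt("wrist",u,v,z,cal)[:2],1)
S=[P(u+130,v+100,6) for u,v in((142,74),(247,86),(232,185),(132,174))];print("slate",S,np.mean(S,0))
h,s,v=cv2.split(cv2.cvtColor(i,cv2.COLOR_BGR2HSV))
m=(((v>190)|((s>90)&(h>40)))).astype(np.uint8); m=cv2.morphologyEx(m,cv2.MORPH_CLOSE,np.ones((15,15)))
print("pal",contour(i,m,cal,30,(320,238),50)[:4])
i=cv2.imread("pics/w7.png"); cal=np.load("w7.npy",allow_pickle=True).item()
v=cv2.cvtColor(i,cv2.COLOR_BGR2HSV)[:,:,2]
T=[P(*p,26) for p in((274,167),(359,167),(357,302),(278,302))];print("tin",T,np.mean(T,0)); print(contour(i,v<88,cal,26,(318,236),69)[:4])
```

```text
slate [array([515.8, -26.2]), array([518.9,  52.1]), array([598.5,  49.2]), array([595.1, -30.9])] [557.075  11.05 ]
pal (array([556.2,  10.9]), array([556.2,  10.9]), array([52.1, 52.5]), 87.8)
tin [array([ 478.1, -390.7]), array([ 473.9, -333. ]), array([ 573.8, -324.2]), array([ 578.2, -383.5])] [ 526.   -357.85]
(array([ 524.6, -360. ]), array([ 525.7, -359.1]), array([99.6, 59.3]), 4.3)
```

```bash
python3 -m jog '0 0 0 0 0 0.5 0;0 0 0 0 0 1 0;0 0 0 0 0 1 0' >/dev/null
python3 -m jog '0 0 0 0 0 0.3 0;0 0 0 0 0 0.55 0;0 0 0 0 0 0.65 0;0 0 0 0 0 0.65 0;0 0 0 0 0 0.65 0'
python3 -m jog '0 0 0 0 0 0 0.2;0 0 0 0 0 0 0.3;0 0 0 0 0 0 0.4;0 0 0 0 0 0 1;0 0 0 0 0 0 1' 50
python3 -m jog '0 0 0 0 0 0 1;0 0 0 0 0 0 1;0 0 0 0 0 0 1'|grep -E "pos|open|force"
python3 -m jog '0 0 0 0 0 -0.1 1;0 0 0 0 0 -0.3 1;0 0 0 0 0 -0.6 1;0 0 0 0 0 -1 1;0 0 0 0 0 -1 1'|grep -E "pos|open|force"
```

```text
t: 22.7
tcp_pos: [526.1, -358.1, 179.5]
ee_rot: [[-0.997, -0.075, 0.001], [-0.075, 0.997, -0.001], [-0.001, -0.001, -1.0]]
wrist_force: [0.0, -0.3, -0.2]
opening: 85.3
gripper_force: 0.0
t: 23.2
tcp_pos: [525.8, -358.4, 179.4]
ee_rot: [[-0.997, -0.074, 0.002], [-0.074, 0.997, -0.001], [-0.002, -0.001, -1.0]]
wrist_force: [-0.2, -0.2, 7.3]
opening: 59.0
gripper_force: 54.7
tcp_pos: [525.8, -358.5, 179.4]
wrist_force: [-1.0, 0.5, 7.0]
opening: 58.7
gripper_force: 54.7
tcp_pos: [526.3, -358.8, 262.5]
wrist_force: [0.8, -1.0, -2.2]
opening: 59.3
gripper_force: 54.9
```

```bash
python3 -m jog '0 0 0 0.05 0.42 0 1;0 0 0 0.111 0.859 0 1;0 0 0 0.111 0.859 0 1' >/dev/null
python3 -m jog '0 0 0 0.05 0.42 0 1;0 0 0 0.111 0.859 0 1;0 0 0 0.111 0.859 0 1' >/dev/null
python3 -m jog '0 0 0 0.05 0.42 0 1;0 0 0 0.111 0.859 0 1;0 0 0 0.111 0.859 0 1' >/dev/null
python3 -m jog '0 0 0 0.05 0.42 0 1;0 0 0 0.111 0.859 0 1;0 0 0 0.111 0.859 0 1' >/dev/null
python3 -m jog '0 0 0 0.05 0.42 0 1;0 0 0 0.111 0.859 0 1;0 0 0 0.111 0.859 0 1' >/dev/null
python3 -m jog '0 0 0 0.05 0.42 0 1;0 0 0 0.111 0.859 0 1;0 0 0 0.111 0.859 0 1' >/dev/null
python3 -m jog '0 0 0 0.05 0.42 0 1;0 0 0 0.111 0.859 0 1;0 0 0 0.111 0.859 0 1;0 0 0 0.111 0.859 0 1'
python3 - <<'E'
from w import *
cal=cams.get_calibration("wrist"); i=cams.read_camera("wrist"); cv2.imwrite("pics/w8.png",i); np.save("w8.npy",cal,allow_pickle=True)
s=r.state(); print(np.round(s["tcp_pos"],1))
E
```

```text
t: 26.2
tcp_pos: [428.4, 116.7, 257.9]
ee_rot: [[-0.997, -0.076, 0.001], [-0.076, 0.997, -0.001], [-0.001, -0.001, -1.0]]
wrist_force: [-0.0, -0.2, -3.4]
opening: 58.9
gripper_force: 56.4
[428.5 116.2 257.9]
```

View pics/w8.png

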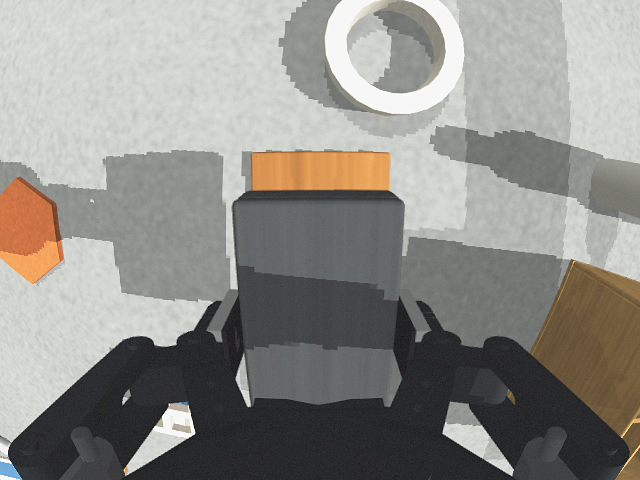

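The wrist view shows the board's near edge from (251,153) to (390,153) and the held tin's top near edge from (236,202) to (403,200). Both are level in the picture.

Run:
```python
from w import *
i=cv2.imread("pics/w8.png"); cal=np.load("w8.npy",allow_pickle=True).item()
h,s,v=cv2.split(cv2.cvtColor(i,cv2.COLOR_BGR2HSV))
W,c=contour(i,(s>100)&(h<25),cal,6,(320,172),80)[4:]; c=c[:,0]
x0,x1,y0=c[:,0].min(),c[:,0].max(),c[:,1].min(); print("px",x0,x1,y0)
P=lambda u,v,z:pt("wrist",u,v,z,cal)[:2]
for nm,a,b,L,z in(("board",(x0,y0),(x1,y0),60,6),("tin",(236,202),(403,200),50,104.5)):
    a,b=P(*a,z),P(*b,z); d=(b-a)/np.linalg.norm(b-a); n=np.array([d[1],-d[0]]); print(nm,a,b,np.linalg.norm(b-a),"yaw",np.degrees(np.arctan2(-d[0],d[1])),"cen",(a+b)/2+L*n)
```

```text
px 251 389 152
board [370.27712396  72.00161667] [363.98448295 154.28807469] 82.52671387738084 yaw 4.373033148653986 cen [426.95612847 117.71983047]
tin [382.1084109   85.22906514] [377.08118098 142.04281718] 57.035738458699406 yaw 5.056712443821922 cen [429.40019303 118.04302877]
```

```bash
python3 -m jog '0 0 0 0.018 0.003 0.3 1;0 0 0 0.018 0.003 0.6 1;0 0 0 0.018 0.003 0.8 1;0 0 0 0.018 0.003 0.85 1;0 0 0 0.018 0.003 0.85 1'
python3 -m jog '0 0 0 0 0 0.012 1;0 0 0 0 0 0.02 1;0 0 0 0 0 0.02 1'|grep -E "pos|wrist"
python3 -m jog '0 0 0 0 0 0.012 1;0 0 0 0 0 0.012 1;0 0 0 0 0 0.012 1'|grep -E "pos|wrist"
```

```text
t: 26.75
tcp_pos: [426.8, 116.1, 189.6]
ee_rot: [[-0.997, -0.073, -0.001], [-0.073, 0.997, -0.0], [0.001, -0.0, -1.0]]
wrist_force: [-0.0, 1.0, -2.1]
opening: 58.8
gripper_force: 56.2
tcp_pos: [426.5, 116.9, 188.8]
wrist_force: [-0.7, 0.0, -2.8]
tcp_pos: [426.3, 117.1, 187.4]
wrist_force: [0.2, -0.1, -2.4]
```

```bash
python3 -m jog '0 0 0 0 0 0.012 1;0 0 0 0 0 0.012 1;0 0 0 0 0 0.012 1'|grep -E "pos|wrist"
python3 -m jog '0 0 0 0 0 0.008 1;0 0 0 0 0 0.008 1;0 0 0 0 0 0.008 1'|grep -E "pos|wrist"
python3 -m jog '0 0 0 0 0 0.006 1;0 0 0 0 0 0.006 1;0 0 0 0 0 0.006 1'|grep -E "pos|wrist"
```

```text
tcp_pos: [426.3, 117.0, 186.3]
wrist_force: [0.6, -0.2, -1.6]
tcp_pos: [426.3, 117.0, 185.7]
wrist_force: [0.0, 0.5, -2.6]
tcp_pos: [426.3, 117.0, 185.4]
wrist_force: [-1.0, 0.0, 0.9]
```

```bash
python3 -m jog '0 0 0 0 0 0.006 1;0 0 0 0 0 0.006 1;0 0 0 0 0 0.006 1'|grep -E "pos|wrist"
python3 -m jog '0 0 0 0 0 0 1;0 0 0 0 0 0 0.4;0 0 0 0 0 0 0;0 0 0 0 0 0 0;0 0 0 0 0 0 0'|grep -E "pos|wrist|open"
python3 -m jog '0 0 0 0 0 0 0;0 0 0 0 0 -0.3 0;0 0 0 0 0 -0.6 0;0 0 0 0 0 -1 0;0 0 0 0 0 -1 0' >/dev/null
python3 -m jog '0 0 0 0 0 -1 0;0 0 0 0 0 -1 0;0 0 0 0 0 -1 0' >/dev/null
python3 -m jog '0 0 0 0 0 -0.9 0;0 0 0 0 0 -0.9 0;0 0 0 0 0 -0.9 0;0 0 0 0 0 -0.9 0'
python3 - <<'E'
from w import *
cal=cams.get_calibration("wrist"); i=cams.read_camera("wrist"); cv2.imwrite("pics/w9.png",i); np.save("w9.npy",cal,allow_pickle=True)
E
```

```text
tcp_pos: [426.3, 117.0, 185.3]
wrist_force: [-3.4, -0.3, 10.3]
tcp_pos: [426.4, 117.0, 184.7]
wrist_force: [0.1, 0.3, -0.1]
opening: 85.2
t: 30.25
tcp_pos: [426.3, 117.0, 415.6]
ee_rot: [[-0.997, -0.074, -0.001], [-0.074, 0.997, -0.0], [0.001, 0.0, -1.0]]
wrist_force: [0.8, -0.6, -0.1]
opening: 85.4
gripper_force: 0.0
```

View pics/w9.png

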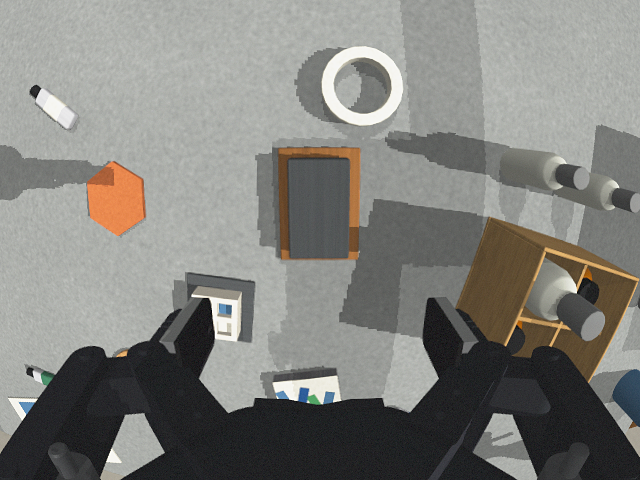

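The wrist view shows the tin on the board (board corners (279,149) and (358,259); tin (289,157)–(349,258)), the palette on the slate and the mist bottle's cap at (580,315). The two small bottles stand beyond the carton at (572,177) and (625,200).

Run:
```python
from w import *
i=cv2.imread("pics/w9.png"); cal=np.load("w9.npy",allow_pickle=True).item()
h,s,v=cv2.split(cv2.cvtColor(i,cv2.COLOR_BGR2HSV))
m=((s>100)&(h<25)|(v<90)).astype(np.uint8); m[:,:276]=0
print("tin",contour(i,(v<105)&(s<80)&(np.arange(640)[None]>284)&(np.arange(640)[None]<355),cal,32,(320,205),60)[:4])
print("board",contour(i,(s>100)&(h<25)|(v<70),cal,6,(322,204),62)[:4])
P=lambda u,v,z:np.round(pt("wrist",u,v,z,cal)[:2],1)
T=[P(*p,32) for p in((289,158),(350,158),(348,258),(290,258))];B=[P(*p,6) for p in((279,149),(359,149),(358,259),(282,259))]
print(np.mean(T,0),T,np.mean(B,0),B)
print("mist",P(594,321,179))
H=[P(*p,6) for p in((87,187),(117,161),(143,180),(145,213),(120,236),(88,213))];print("hex",np.mean(H,0))
for p in((489,219),(640,282)):print("carton",P(*p,120))
s=[r.state()["joint_pos"]];print(s)
```

```text
tin (array([425.8, 117. ]), array([425.7, 117. ]), array([98.6, 59.4]), 4.3)
board (array([412.9, 117.8]), array([426.6, 117.8]), array([119.5,  83.4]), 4.6)
[426.175 118.   ] [array([378.6,  85.7]), array([374.3, 143.3]), array([473.7, 150.6]), array([478.1,  92.4])] [427.25  118.425] [array([371.7,  73. ]), array([365.7, 154. ]), array([482.7, 164.4]), array([488.9,  82.3])]
mist [465.3 338.9]
hex [ 432.71666667 -115.83333333]
carton [404.8 250.3]
carton [452.9 461.4]
[array([ 7.75633101e-02,  7.13104334e-02, -1.84717480e-01,  1.31684267e+00,
       -2.20467089e-05,  3.05385700e-03])]
```

```bash
python3 -m jog '0 0 0 -0.24 0.897 0 0;0 0 0 -0.24 0.897 0 0' >/dev/null
python3 -m jog '0 0 0 -0.24 0.897 0 0;0 0 0 -0.24 0.897 0 0' >/dev/null
python3 -m jog '0 0 0 -0.24 0.897 0 0;0 0 0 -0.24 0.897 0 0;0 0 0 -0.24 0.897 0 0;0 0 0 -0.24 0.897 0 0'
python3 - <<'E'
from w import *
cal=cams.get_calibration("wrist"); i=cams.read_camera("wrist"); cv2.imwrite("pics/w10.png",i); np.save("w10.npy",cal,allow_pickle=True)
E
```

```text
t: 31.1
tcp_pos: [467.6, 336.3, 414.7]
ee_rot: [[-0.997, -0.076, -0.003], [-0.076, 0.997, -0.002], [0.003, -0.002, -1.0]]
wrist_force: [0.0, 0.7, 0.2]
opening: 85.5
gripper_force: 0.0
```

View pics/w10.png

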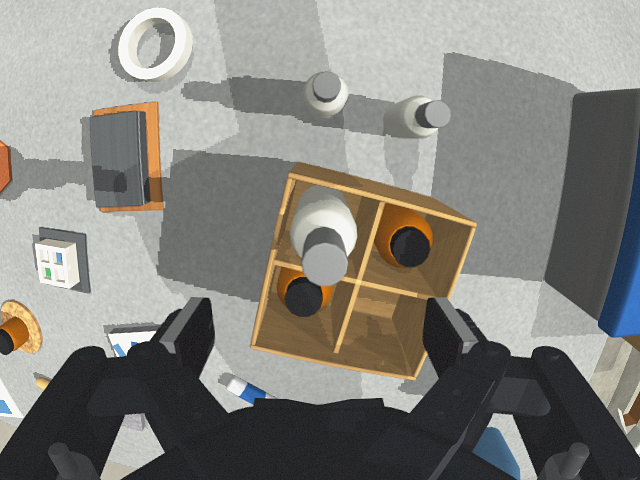

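The wrist view shows the mist cap's top at (325,263) in the near-left cell, with the shoulder below it at (324,225). The small bottles are well clear, at (326,90) and (425,115).

Run:
```python
from w import *
i=cv2.imread("pics/w10.png"); cal=np.load("w10.npy",allow_pickle=True).item()
g=cv2.GaussianBlur(cv2.cvtColor(i,cv2.COLOR_BGR2GRAY),(3,3),0)
c=cv2.HoughCircles(g[230:300,285:365],cv2.HOUGH_GRADIENT,1,20,param1=80,param2=10,minRadius=18,maxRadius=28)[0]
for u,v,R in c[:2]: print(u+285,v+230,R,pt("wrist",u+285,v+230,179,cal),np.linalg.norm(pt("wrist",u+285+R,v+230,179,cal)-pt("wrist",u+285,v+230,179,cal)))
print(pt("wrist",325,263,179,cal), r.state()["tcp_pos"])
```

```text
324.5 264.5 21.8 [470.19010832 340.04223967 179.        ] 12.834679225694822
303.5 295.5 19.1 [491.11559254 328.97262635 179.        ] 11.577669347065493
[469.23570946 340.25943719 179.        ] [467.597421   335.61747687 415.35020274]
```

```bash
python3 -m jog '0 0 0 -0.03 0.045 0.4 0;0 0 0 -0.03 0.045 0.69 0;0 0 0 -0.03 0.045 0.69 0;0 0 0 -0.03 0.045 0.69 0'
python3 - <<'E'
from w import *
cal=cams.get_calibration("wrist"); i=cams.read_camera("wrist"); cv2.imwrite("pics/w11.png",i); np.save("w11.npy",cal,allow_pickle=True)
cv2.imwrite("pics/w11c.png",i[150:420,160:480])
E
```

```text
t: 31.55
tcp_pos: [469.9, 338.8, 362.1]
ee_rot: [[-0.997, -0.073, -0.0], [-0.073, 0.997, -0.0], [0.0, -0.0, -1.0]]
wrist_force: [-0.1, 0.1, 0.6]
opening: 85.5
gripper_force: 0.0
```

View pics/w11c.png

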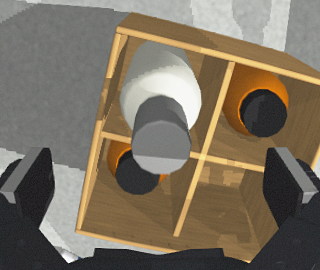

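The cap top is at crop (161,147), i.e. full-frame (321,297), midway between the fingers (column 319).

Run:
```python
from w import *
cal=np.load("w11.npy",allow_pickle=True).item()
print(pt("wrist",321,297,179,cal), r.state()["tcp_pos"])
```

```text
[469.89728162 340.37063281 179.        ] [470.02937304 339.08603498 362.83632783]
```

```bash
python3 -m jog '0 0 0 0 0.013 0.3 0;0 0 0 0 0.013 0.55 0;0 0 0 0 0.013 0.63 0;0 0 0 0 0.013 0.63 0;0 0 0 0 0.013 0.63 0'|grep -E "pos|wrist"
python3 -m jog '0 0 0 0 0 0 0.5;0 0 0 0 0 0 0.6;0 0 0 0 0 0 0.7;0 0 0 0 0 0 1;0 0 0 0 0 0 1' 60|grep -E "pos|open|force"
python3 -m jog '0 0 0 0 0 0 1;0 0 0 0 0 0 1;0 0 0 0 0 0 1;0 0 0 0 0 0 1'|grep -E "pos|open|force"
```

```text
tcp_pos: [470.1, 340.8, 312.6]
wrist_force: [-0.1, -0.3, 0.6]
tcp_pos: [469.8, 340.7, 311.6]
wrist_force: [-1.1, -1.9, 4.4]
opening: 26.5
gripper_force: 58.9
tcp_pos: [469.8, 340.7, 311.6]
wrist_force: [-0.0, -2.1, 5.2]
opening: 26.9
gripper_force: 58.9
```

```bash
python3 -m jog '0 0 0 0 0 -0.15 1;0 0 0 0 0 -0.35 1;0 0 0 0 0 -0.6 1;0 0 0 0 0 -0.85 1;0 0 0 0 0 -0.85 1'|grep -E "pos|open|force"
python3 -m jog '0 0 0 0 0 -0.3 1;0 0 0 0 0 -0.6 1;0 0 0 0 0 -0.9 1;0 0 0 0 0 -0.9 1;0 0 0 0 0 -0.9 1'
python3 - <<'E'
from w import *
i=cams.read_camera("scene"); cv2.imwrite("pics/s2.png",i)
E
```

```text
tcp_pos: [470.0, 341.0, 381.9]
wrist_force: [-0.5, -0.3, -1.7]
opening: 26.9
gripper_force: 59.3
t: 34.0
tcp_pos: [469.8, 340.8, 450.2]
ee_rot: [[-0.997, -0.075, -0.001], [-0.075, 0.997, -0.0], [0.001, -0.0, -1.0]]
wrist_force: [0.1, 0.7, -2.6]
opening: 26.7
gripper_force: 59.6
```

View pics/s2.png

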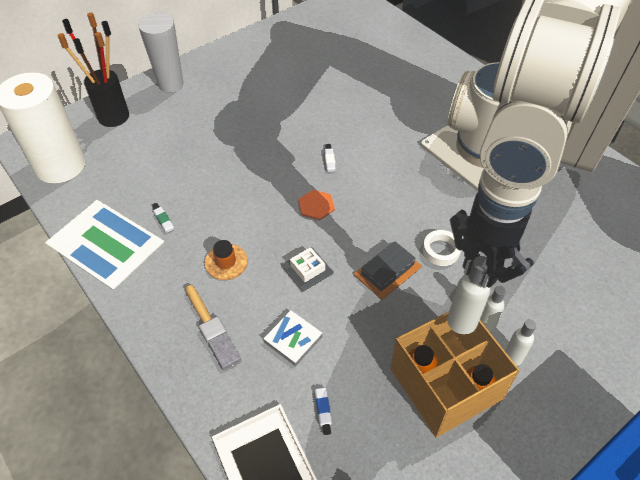

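The scene view shows the bottle gripped upright and clear of the carton (470,300). The jar is on the coaster (224,256), the palette on the slate (307,266), the tin on the board (388,266) and the canvas is unmoved at (293,336).

```bash
python3 -m jog '0 0 0 0.05 -0.3 0 1;0 0 0 0.1 -0.65 0 1;0 0 0 0.147 -0.948 0 1;0 0 0 0.147 -0.948 0 1' >/dev/null
python3 -m jog '0 0 0 0.05 -0.3 0 1;0 0 0 0.1 -0.65 0 1;0 0 0 0.147 -0.948 0 1;0 0 0 0.147 -0.948 0 1' >/dev/null
python3 -m jog '0 0 0 0.05 -0.3 0 1;0 0 0 0.1 -0.65 0 1;0 0 0 0.147 -0.948 0 1;0 0 0 0.147 -0.948 0 1' >/dev/null
python3 -m jog '0 0 0 0.05 -0.3 0 1;0 0 0 0.1 -0.65 0 1;0 0 0 0.147 -0.948 0 1;0 0 0 0.147 -0.948 0 1' >/dev/null
python3 -m jog '0 0 0 0.05 -0.3 0 1;0 0 0 0.1 -0.65 0 1;0 0 0 0.147 -0.948 0 1;0 0 0 0.147 -0.948 0 1' >/dev/null
python3 -m jog '0 0 0 0.05 -0.3 0 1;0 0 0 0.1 -0.65 0 1;0 0 0 0.147 -0.948 0 1;0 0 0 0.147 -0.948 0 1;0 0 0 0.147 -0.948 0 1'|grep -E "pos|open|force"
python3 - <<'E'
from w import *
cal=cams.get_calibration("wrist"); i=cams.read_camera("wrist"); cv2.imwrite("pics/w12.png",i)
h,s,v=cv2.split(cv2.cvtColor(i,cv2.COLOR_BGR2HSV)); K=cal["mtx"]
q=np.linalg.inv(cal["pose"])@np.array([433.8,-118.7,6,1]); x,y,z=q[0],-q[1],-q[2]; th=np.arctan2(np.hypot(x,y),z); k=K[0,0]*th/np.hypot(x,y); uv=(int(x*k+K[0,2]),int(y*k+K[1,2])); print("expected px",uv)
a,b,c,d,W,cc=contour(i,(s>130)&(h<22),cal,6,uv,70); print("hex",a,b,c,d,W.min(0),W.max(0),cc[:,0].min(0),cc[:,0].max(0)); print(r.state()["tcp_pos"])
hull=cv2.convexHull(cc); print(cv2.approxPolyDP(hull,4,True)[:,0].tolist())
for p in cv2.approxPolyDP(hull,4,True)[:,0]: print(np.round(pt("wrist",*p,6,cal)[:2],1))
E
```

```text
tcp_pos: [433.7, -117.6, 450.7]
wrist_force: [0.2, 1.3, -1.8]
opening: 26.9
gripper_force: 60.4
expected px (316, 198)
hex [ 419.4 -119. ] [ 422.5 -119.1] [64.9 76.2] 4.2 [ 390.03046 -156.27393] [457.6502 -79.3685] [284 160] [351 217]
[ 433.66488583 -117.29773089  450.79339647]
[[351, 180], [350, 217], [284, 216], [285, 179], [319, 160]]
[409.6 -82.1]
[452.2 -79.4]
[ 456.6 -154.8]
[ 414. -156.]
[ 390.  -119.6]
```

```bash
python3 -m jog '0 0 0 0 -0.01 0.3 1;0 0 0 0 -0.01 0.65 1;0 0 0 0 -0.01 1 1;0 0 0 0 -0.01 1 1' >/dev/null
python3 -m jog '0 0 0 0 0 0.2 1;0 0 0 0 0 0.4 1;0 0 0 0 0 0.55 1;0 0 0 0 0 0.6 1;0 0 0 0 0 0.6 1'|grep -E "pos|open|force"
python3 -m jog '0 0 0 0 0 0.012 1;0 0 0 0 0 0.024 1;0 0 0 0 0 0.024 1'|grep -E "pos|wrist"
python3 -m jog '0 0 0 0 0 0.012 1;0 0 0 0 0 0.012 1;0 0 0 0 0 0.012 1'|grep -E "pos|wrist"
```

```text
tcp_pos: [433.7, -118.6, 323.8]
wrist_force: [-0.0, 0.3, -0.5]
opening: 26.7
gripper_force: 60.4
tcp_pos: [433.5, -119.0, 321.6]
wrist_force: [0.3, -0.1, -2.3]
tcp_pos: [433.4, -119.1, 320.3]
wrist_force: [0.2, 0.2, -2.0]
```

```bash
python3 -m jog '0 0 0 0 0 0.02 1;0 0 0 0 0 0.05 1;0 0 0 0 0 0.05 1'|grep -E "pos|wrist"
python3 -m jog '0 0 0 0 0 0.012 1;0 0 0 0 0 0.012 1;0 0 0 0 0 0.012 1'|grep -E "pos|wrist"
python3 -m jog '0 0 0 0 0 0.01 1;0 0 0 0 0 0.01 1;0 0 0 0 0 0.01 1'|grep -E "pos|wrist"
```

```text
tcp_pos: [433.3, -119.0, 315.9]
wrist_force: [-0.1, 0.0, -2.3]
tcp_pos: [433.4, -119.0, 315.3]
wrist_force: [-0.4, 1.0, -2.0]
tcp_pos: [433.4, -119.0, 314.5]
wrist_force: [0.3, 0.1, -1.9]
```

```bash
python3 -m jog '0 0 0 0 0 0.008 1;0 0 0 0 0 0.008 1;0 0 0 0 0 0.008 1'|grep -E "pos|wrist"
python3 -m jog '0 0 0 0 0 0.006 1;0 0 0 0 0 0.006 1;0 0 0 0 0 0.006 1'|grep -E "pos|wrist"
```

```text
tcp_pos: [433.4, -119.0, 313.9]
wrist_force: [0.6, -0.6, -1.5]
tcp_pos: [433.4, -119.1, 313.5]
wrist_force: [0.7, 0.2, 0.7]
```

```bash
python3 -m jog '0 0 0 0 0 0.004 1;0 0 0 0 0 0.004 1'|grep -E "pos|wrist"
python3 -m jog '0 0 0 0 0 0 0.65;0 0 0 0 0 0 0.4;0 0 0 0 0 0 0;0 0 0 0 0 0 0;0 0 0 0 0 0 0'|grep -E "pos|wrist|open"
python3 -m jog '0 0 0 0 0 0 0;0 0 0 0 0 -0.2 0;0 0 0 0 0 -0.5 0;0 0 0 0 0 -0.9 0;0 0 0 0 0 -0.9 0' >/dev/null
python3 -m jog '0 0 0 0 0 -0.9 0;0 0 0 0 0 -0.9 0;0 0 0 0 0 -0.9 0;0 0 0 0 0 -0.9 0'|grep -E "t:|pos|open|force"
python3 - <<'E'
from w import *
cal=cams.get_calibration("wrist"); i=cams.read_camera("wrist"); cv2.imwrite("pics/w13.png",i)
def proj(p):
    q=np.linalg.inv(cal["pose"])@np.r_[p,1]; x,y,z=q[0],-q[1],-q[2]; th=np.arctan2(np.hypot(x,y),z); k=cal["mtx"][0,0]*th/np.hypot(x,y); return np.array([x*k+cal["mtx"][0,2],y*k+cal["mtx"][1,2]])
e=proj([433.4,-119,181]).astype(int); print("exp cap px",e)
g=cv2.GaussianBlur(cv2.cvtColor(i,cv2.COLOR_BGR2GRAY),(3,3),0); x,y=e[0]-40,e[1]-40
c=cv2.HoughCircles(g[y:y+80,x:x+80],cv2.HOUGH_GRADIENT,1,20,param1=80,param2=10,minRadius=15,maxRadius=28)
if c is not None:
  for u,v,R in c[0][:2]: print("cap",u+x,v+y,R,pt("wrist",u+x,v+y,181,cal)[:2])
# final vs first top/scene: canvas difference
for n in("top","scene"):
    a=cv2.imread(f"pics/{n}0.png"); b=cams.read_camera(n); cv2.imwrite(f"pics/{n}1.png",b)
    box={"top":(240,145,305,198),"scene":(255,300,330,370)}[n]
    def corners(im):
        v=cv2.cvtColor(im,cv2.COLOR_BGR2HSV)[:,:,2]; m=(v>195).astype(np.uint8)[box[1]:box[3],box[0]:box[2]]
        m=cv2.morphologyEx(m,cv2.MORPH_CLOSE,np.ones((9,9))); c=max(cv2.findContours(m,0,2)[0],key=cv2.contourArea); return np.round(cv2.minAreaRect(c)[0],1)
    print(n,"canvas px",corners(a),corners(b))
hsv=cv2.cvtColor(i,cv2.COLOR_BGR2HSV); h,s,v=cv2.split(hsv)
a=contour(i,(s>130)&(h<22),cal,6,tuple(proj([433.5,-118.5,6]).astype(int)),75); print("hex px",a[5][:,0].min(0),a[5][:,0].max(0))
E
```

```text
tcp_pos: [433.5, -119.1, 313.5]
wrist_force: [-1.6, 0.3, 5.3]
tcp_pos: [433.4, -119.0, 313.0]
wrist_force: [0.5, 0.6, -0.2]
opening: 84.9
t: 41.2
tcp_pos: [433.4, -119.0, 456.6]
ee_rot: [[-0.997, -0.075, 0.0], [-0.075, 0.997, -0.0], [-0.0, -0.0, -1.0]]
wrist_force: [-0.1, -0.5, -0.7]
opening: 85.2
gripper_force: 0.0
exp cap px [318 239]
cap 317.5 221.5 26.3 [ 420.45832461 -120.33635916]
cap 321.5 247.5 21.8 [ 438.64912018 -116.22124969]Traceback (most recent call last):
  File "<stdin>", line 17, in <module>
  File "<stdin>", line 16, in corners
ValueError: max() iterable argument is empty
```

Run:
```python
from w import *
cal=cams.get_calibration("wrist"); i=cams.read_camera("wrist")
g=cv2.cvtColor(i,cv2.COLOR_BGR2GRAY); h,s,v=cv2.split(cv2.cvtColor(i,cv2.COLOR_BGR2HSV))
print("row239",g[239,280:360:4]," col318",g[170:290:5,318])
for n in("top","scene"):
    a=cv2.imread(f"pics/{n}0.png"); b=cams.read_camera(n); cv2.imwrite(f"pics/{n}1.png",b)
    x0,y0,x1,y1={"top":(252,150,298,192),"scene":(262,308,324,366)}[n]
    A,B=[cv2.Canny(cv2.cvtColor(q[y0:y1,x0:x1],cv2.COLOR_BGR2GRAY),80,160).astype(np.float32) for q in(a,b)]
    print(n,"canvas shift px",cv2.phaseCorrelate(A,B))
    d=cv2.absdiff(a,b).max(2)
# mist in scene: project expected cap top & foot, sample colours
c=cams.get_calibration("scene"); 
for z in(20,60,100,150,175):
    q=np.linalg.inv(c["pose"])@np.array([433.4,-119,6+z,1]); u=c["mtx"][0,0]*q[0]/-q[2]+c["mtx"][0,2]; w=c["mtx"][1,1]*-q[1]/-q[2]+c["mtx"][1,2]
    print(z,round(u),round(w),b[int(w),int(u)-16:int(u)+17:4].mean(1).astype(int))
```

```text
row239 [158 149 155 161 103 130 132 127 133 131 134 133 131 134 114 135 159 159
 156 164]  col318 [149 146 122 117 122 145 201 201 201  74  73 139 130 134 131 131 133 131
 129 137 138 127 138 138]
top canvas shift px ((-0.013214747826513218, 0.5968073084894456), 0.9693212729913218)
scene canvas shift px ((-0.018803942988832034, 0.00699472627113451), 0.9385745609800021)
20 316 198 [116 107 136 176 200 209 207 155 160]
60 315 186 [116 105 139 179 200 213 209 174 174]
100 315 173 [111 114 155 222 244 238 225 152 148]
150 315 157 [166 167 171  84 112 118 125 243 249]
175 315 148 [165 164 169 141 144 143 173  94 124]
```

```bash
python3 -c "
from bench import ticket; print(ticket.finish_job())"
```

```text
the job is handed in; nothing more can be done
None
```

The job is handed in at about 41 s: the jar, palette and tin measured within about 1 mm of the centres of the coaster, slate and board; the mist bottle is upright on the hexagon (centring checked only roughly), all four are released, and the canvas is where it was.

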